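# Raise the washer's tray, box the clean valve nuts

## Task

The valve nuts in the parts washer are clean. Raise its tray by the T-handle until the pawl holds it in the top notch and let go of it, then put every nut from the tray into the parts case, and when all are in, swing the case's lid down and press it until its tab snaps behind the front rim and the lid stays shut. Leave the other things on the bench where they are.

Things in the scene. Friction and masses are not known exactly. Their poses are not given: they have to be found in the camera images.
- washer: Parts washer, fixed, dry: steel open tank 130 (x) by 236 (y) by 85 mm high, walls 4 mm, black panel on its near (-x) face. Origin: on the bench under the tank's middle, z up. On its far (+x) side is the grey guide of the tray lift (x 79 to 149 mm, 50 mm wide, 115 mm high) with a spring pawl, a brass bolt.
- lift (a joint): Height (m) of the lift (rod + T-handle + tray, one piece, 0.45-0.7 kg plus nuts, slides straight up): 0 = tray down in the tank, 0.035 = lower notch, 0.070 = top notch, 0.078 = upper stop. The pawl springs in just above each notch (a few N more as a tooth passes) and then holds it: raise to about 0.075, then let it settle. Let go between notches, it drops to the notch below; it never goes down past one.
- lift_handle (a point): Centre of the lift's black T-handle: a bar 80 mm long along the washer's y, 14 mm thick (x), 14 mm high, on top of the rod, 100 mm from the tank's middle towards washer +x, 192 mm above the bench at lift 0. Nothing above it; the tray's hanger strap passes 87 mm below. Axes as the washer's.
- tray_in (a point): Middle of the tray's flat upper face, on which the nuts lie: 104 (x) by 210 mm (y) inside a rim 12 mm high, 3 mm thick; 32 mm above the bench at lift 0, 102 mm in the top notch (above the tank's rim). Axes as the washer's. At the middle of its far (+x) edge a hanger strap 28 mm wide stands up 73 mm and leads over to the rod.
- case: Grey plastic parts case, fixed, open on top: 120 (x) by 220 (y) by 60 mm high outside, walls and floor 5 mm. Origin: underside centre, z up. -x is its front: at the middle of the front wall's top a black lip, 44 mm wide, 4 mm high, reaches 5 mm inwards. The lid is hinged on its far (+x) top edge.
- lid (a joint): Lid angle (rad): 0 = flat shut, about 1.55 to 1.8 = standing open at the start (sprung back it stops near 1.35). It is sprung (under 0.2 N m) and opens again unless the tab under its free edge has snapped below the case's front lip: press the middle of the free edge down with about 5 to 15 N through the last 12 mm, right down to 0. Once snapped it stays at about 0.016.
- lid_edge (a point): Middle of the lid's free edge, on its outer (upper when shut) face. The lid is a plate 120 long (from the hinge) by 220 by 5 to 8 mm thick; a sprung tab 30 mm wide hangs 15 mm under it, 8 to 18 mm in from the free edge.
- lid_hinge (a point): Middle of the lid's hinge line: at case x = +60 mm, z = 60 mm; the line runs along the case's y.
- nut1: Brass hexagon gland nut, 30 mm across flats, 34.6 mm across corners, 30 mm tall, 0.11 kg, lying on the lift's tray at the start. Origin: centre of its underside; z along its axis; two of its flats face its +x and -x (others every 60 degrees). Three to five of nut1..nut5, all alike, are there; the rest are absent (None).
- nut2: Brass hexagon gland nut, 30 mm across flats, 34.6 mm across corners, 30 mm tall, 0.11 kg, lying on the lift's tray at the start. Origin: centre of its underside; z along its axis; two of its flats face its +x and -x (others every 60 degrees). Three to five of nut1..nut5, all alike, are there; the rest are absent (None).
- nut3: Brass hexagon gland nut, 30 mm across flats, 34.6 mm across corners, 30 mm tall, 0.11 kg, lying on the lift's tray at the start. Origin: centre of its underside; z along its axis; two of its flats face its +x and -x (others every 60 degrees). Three to five of nut1..nut5, all alike, are there; the rest are absent (None).
- nut4: Brass hexagon gland nut, 30 mm across flats, 34.6 mm across corners, 30 mm tall, 0.11 kg, lying on the lift's tray at the start. Origin: centre of its underside; z along its axis; two of its flats face its +x and -x (others every 60 degrees). Three to five of nut1..nut5, all alike, are there; the rest are absent (None).
- nut5: Brass hexagon gland nut, 30 mm across flats, 34.6 mm across corners, 30 mm tall, 0.11 kg, lying on the lift's tray at the start. Origin: centre of its underside; z along its axis; two of its flats face its +x and -x (others every 60 degrees). Three to five of nut1..nut5, all alike, are there; the rest are absent (None).
- thread_bottle: White bottle with a blue cap, 56 mm across, 115 mm tall; a bystander, to be left alone. Origin: on its underside.
- grease_jar: Clear jar, 52 mm across, 50 mm tall; a bystander, to be left alone. Origin: on its underside.
- gauge: Steel pressure gauge lying face up, 60 mm across, 28 mm high; a bystander, to be left alone. Origin: on its underside.
- spanner: Spanner, 190 mm long, lying; a bystander, to be left alone. Origin: on its underside.
- driver: Screwdriver, 200 mm long, lying; a bystander, to be left alone. Origin: on its underside.
- mug: Blue mug, 80 mm across, 90 mm tall; a bystander, to be left alone. Origin: on its underside.
- torch: Black and yellow hand torch, 165 mm long, 44 mm high, lying; a bystander, to be left alone. Origin: on its underside.

How it is judged (in metres and radians):
On the way, in this order (a step that is already met when the one before it is completed fails the run):
1. the lift hangs in its top notch, let go of (value of joint lift between 0.066 and 0.0745 m and contact force between the fingers and lift below 0.5 N), for 0.3 s.
2. every nut is inside the case, the lid still open (x of nut1 in the frame of case between -0.057 and 0.057 m and y of nut1 in the frame of case between -0.107 and 0.107 m and z of nut1 in the frame of case between 0 and 0.05 m and x of nut2 in the frame of case between -0.057 and 0.057 m and y of nut2 in the frame of case between -0.107 and 0.107 m and z of nut2 in the frame of case between 0 and 0.05 m and x of nut3 in the frame of case between -0.057 and 0.057 m and y of nut3 in the frame of case between -0.107 and 0.107 m and z of nut3 in the frame of case between 0 and 0.05 m and x of nut4 in the frame of case between -0.057 and 0.057 m and y of nut4 in the frame of case between -0.107 and 0.107 m and z of nut4 in the frame of case between 0 and 0.05 m and x of nut5 in the frame of case between -0.057 and 0.057 m and y of nut5 in the frame of case between -0.107 and 0.107 m and z of nut5 in the frame of case between 0 and 0.05 m and value of joint lid above 0.5 rad), for 0.2 s.
3. the lid is down and its tab has snapped in (value of joint lid below 0.025 rad), for 0.2 s.
At the end, for the whole second after the job is handed in: The lift hangs in its top notch (joint 0.066 to 0.0745 m), every nut present lies inside the case (underside centre within the case's inner outline, below 50 mm), at rest, and the lid is snapped shut (below 0.025 rad) (x of nut1 in the frame of case between -0.057 and 0.057 m and y of nut1 in the frame of case between -0.107 and 0.107 m and z of nut1 in the frame of case between 0 and 0.05 m and x of nut2 in the frame of case between -0.057 and 0.057 m and y of nut2 in the frame of case between -0.107 and 0.107 m and z of nut2 in the frame of case between 0 and 0.05 m and x of nut3 in the frame of case between -0.057 and 0.057 m and y of nut3 in the frame of case between -0.107 and 0.107 m and z of nut3 in the frame of case between 0 and 0.05 m and x of nut4 in the frame of case between -0.057 and 0.057 m and y of nut4 in the frame of case between -0.107 and 0.107 m and z of nut4 in the frame of case between 0 and 0.05 m and x of nut5 in the frame of case between -0.057 and 0.057 m and y of nut5 in the frame of case between -0.107 and 0.107 m and z of nut5 in the frame of case between 0 and 0.05 m and value of joint lift between 0.066 and 0.0745 m and value of joint lid below 0.025 rad and linear speed of each of nut1, nut2, nut3, nut4, nut5 below 0.03 m/s); the robot touches nothing.
It fails at once if another thing on the bench was shifted by more than 4 cm (distance of any of thread_bottle, grease_jar, gauge, spanner, driver, mug, torch from where it was at the start of the episode above 0.04 m).
Of nut1, nut2, nut3, nut4, nut5 only 3 to 5 are there at a start; the rules pass over those that are not, and their reading is None.
At some moment in a run one of nut1, nut2, nut3, nut4, nut5 may be knocked a few centimetres aside while the robot is not near it.
Once in a run the grip may slacken for a moment while it holds something.
It also fails if it takes over 210 s, if anything falls off the work surface, if the arm or the gripper's body presses on something with over 40 N, if the wrist force passes 120 N, or if a joint passes its speed limit or range.

## Robot

A 6-joint arm with a two-finger parallel gripper is mounted at the origin on the work surface. World frame = base frame: x ahead of the robot, y to its left, z up, the work surface at z = 0. Lengths are in mm, angles in rad, forces in N, time in s.
With the tool pointing down it reaches from about 300 to 775 mm from the base axis. Payload 14.6 kg.
Tool frame: the origin (TCP) lies midway between the tips of the shut fingers; the grasp point (between the pads) lies 19 mm behind it (manip.hold_point_z is the distance from the TCP to the grasp point, in mm); z points along the fingers, y is the direction in which the jaws open and shut (so a half turn about z gives the same grasp; the last joint's range is limited). The gripper opens to 94 mm and grips with 3 to 60 N. Pads are 16 mm wide; open, the fingers measure 119 mm over their backs; the gripper's body (75 mm by 177 mm) begins 78 mm behind the grasp point.
Start: joints at [-1.201, 0.3, 1.521, -0, 1.321, -0.067], TCP at [232.665, -498.353, 205.446] pointing down, gripper open.
Joint ranges: [-3.03, 3.03], [-0.79, 2.21], [0.23, 2.52], [-1.04, 4.18], [0, 3.07], [-2.55, 2.55]. Speed limits (rad/s): [2.22, 2.22, 2.57, 3.14, 3.14, 3.14].

## Interface

Orientations are given as [roll, pitch, yaw] about the fixed x, y, z axes, in that order (R = Rz(yaw) Ry(pitch) Rx(roll)).
In Python, from cell import manip gives the robot as it stands.
- The arm moves only by the shell command python3 -m crank 'ROWS' [OPENING] [FORCE]. ROWS is JSON, a list of rows, each an object with "offset": the shift along the world's x, y, z in m, a list of three; "spin": the turn about the world's z in degrees. In form: [{"offset": [dx, dy, dz], "spin": spin}, ...]. A call has exactly 8 rows; each row is the pose to reach, as a shift and turn from the pose measured when the call began; what a row does not reach only later rows make up. A row lasts 1/12 s, in which the tool goes at most 41.7 mm and 7.16 degrees, less where a joint would pass 70% of its speed; a pose out of reach is approached as far as the arm can. A call with a gripper value outside its range is refused whole. OPENING is the opening, from 0 (shut) to 1 (fully open), set as the call begins (- or left out, the last holds). The fingers move at their own pace and stop on an object; FORCE is the grip in N (left out, the last holds). Time passes only in rows, so rows that repeat a pose let the fingers close, or fill a call up. It gives the time, the measured TCP pose, the force and the opening at its end, in the units of the state.
- manip.read_state(): the state, without advancing time (a new reading comes with each control period).
- manip.camera(name): name is "side" or "top" or "wrist"; returns a dict with "pixels" (480x640x3 uint8, red, green, blue), "fx", "fy", "cx", "cy" (pixels), "extrinsics" (4x4, takes a point from world to camera coordinates); the wrist camera has in their place "hand_eye" (4x4, takes a point from camera to tool coordinates, whose origin is the TCP and whose axes are the flange's). Camera axes: x right, y down, z forward; pixel columns grow to the right and rows downward; lengths in mm; the calibration is good to about 2 mm. A picture is of the moment at which its call begins: read the wrist's pose just before it. There is no depth.
- manip.sign_off(): hands the job in, once; it reports no verdict.
Trained networks look in a picture, given as the dict that the camera call returned (one of the last four; its "shot" number tells which), for a name from the list of things; names that differ only in an ending like _2 or _b are one class to them, and where a whole thing is asked for, a point or a joint stands for the part that bears it (a point fixed in the world has none). Each returns a list of dicts, best first, with "conf" (0 to 1); they miss things now and then, are a little off and sometimes report something else, mostly with a low value. They report only what shows in the picture. A call takes as long as a camera call.
- manip.search_frame(picture, name): "location" ([x, y, z] in mm, in world coordinates, good to about 4 mm: the middle of the surface that is visible of it).
- manip.masks_of(picture, name): "mask" (480x640 bool, what is visible of it).
The state is a dict: "clock": time; "joints": joint angles; "qd": joint speeds; "effort": joint torques, N m; "eef_pos": TCP position; "eef_rot": TCP orientation; "wrist_force": force on the tool from outside, world axes, zero at the start; "moment": the same for the moment, N m; "finger_gap": finger opening in mm.
Only numpy, scipy, OpenCV 4.12 (cv2) and the standard library are available. Lean on these libraries where they do the work, as an engineer would, in place of code of your own. Each camera call takes 0.05 s, during which the arm holds its last target. There are 200 camera calls.

## Working session

There is one attempt and no reset: what is moved stays moved. The work goes in short steps, Python scripts to look and compute and a shell command to move; the robot and the scene stay as the last step left them, time stands still between calls to the robot, and variables do not carry over. Pictures are saved under pics/ and viewed, about 12 in all and at most 16, crops included, and the job is handed in when it is done.

```bash
mkdir -p pics; ls
cat > h.py <<'E'
from cell import manip
import numpy as np, cv2
def snap(n,f,crop=None,s=1):
    p=manip.camera(n); im=p["pixels"][:,:,::-1]
    if crop: im=im[crop[1]:crop[3],crop[0]:crop[2]]
    cv2.imwrite("pics/"+f,cv2.resize(im,None,fx=s,fy=s)); return p
def st():
    s=manip.read_state(); print({k:np.round(s[k],3).tolist() for k in("clock","eef_pos","eef_rot","wrist_force","finger_gap")}); return s
def ray(p,u,v,z):
    E=np.array(p["extrinsics"]);R=E[:3,:3];t=E[:3,3];c=-R.T@t
    d=R.T@np.array([(u-p["cx"])/p["fx"],(v-p["cy"])/p["fy"],1]);return c+d*(z-c[2])/d[2]
def proj(p,X):
    E=np.array(p["extrinsics"]);X=np.atleast_2d(X);c=X@E[:3,:3].T+E[:3,3]
    return np.c_[p["fx"]*c[:,0]/c[:,2]+p["cx"],p["fy"]*c[:,1]/c[:,2]+p["cy"]]
E
python3 - <<'E'
from h import *
st()
for n in("top","side"):
    p=snap(n,n+"0.png")
    E=np.array(p["extrinsics"]);print(n,"cam at",(-E[:3,:3].T@E[:3,3]).round())
    for k in("washer","lift_handle","tray_in","case","lid","lid_edge","nut1"):
        for d in manip.search_frame(p,k)[:6]: print(k,round(d["conf"],2),np.round(d["location"]))
E
```

```text
pics
{'clock': 0.0, 'eef_pos': [232.557, -498.129, 204.892], 'eef_rot': [-3.14, -0.0, 0.437], 'wrist_force': [-0.001, -0.48, 0.439], 'finger_gap': 93.84}
top cam at [ 271.  -17. 1317.]
washer 0.72 [ 548. -233.   33.]
washer 0.69 [ 550. -231.   34.]
lift_handle 0.92 [ 550. -234.   35.]
lift_handle 0.53 [ 520. -326.   64.]
tray_in 0.73 [ 547. -234.   36.]
case 0.86 [538. 256.  34.]
lid 0.96 [575. 267. 125.]
lid_edge 0.88 [582. 266. 125.]
nut1 0.61 [ 504. -194.   65.]
nut1 0.6 [ 497. -282.   64.]
nut1 0.55 [ 499. -238.   64.]
nut1 0.51 [ 521. -328.   62.]
side cam at [-165. 1045. 1355.]
washer 0.89 [ 562. -217.   53.]
lift_handle 0.98 [ 572. -237.   32.]
tray_in 0.57 [ 572. -236.   34.]
case 0.67 [546. 259.  44.]
lid 0.61 [ 499. -197.   63.]
lid 0.57 [580. 278. 125.]
lid_edge 0.94 [574. 272. 124.]
nut1 0.48 [ 498. -279.   64.]
```

View pics/top0.png

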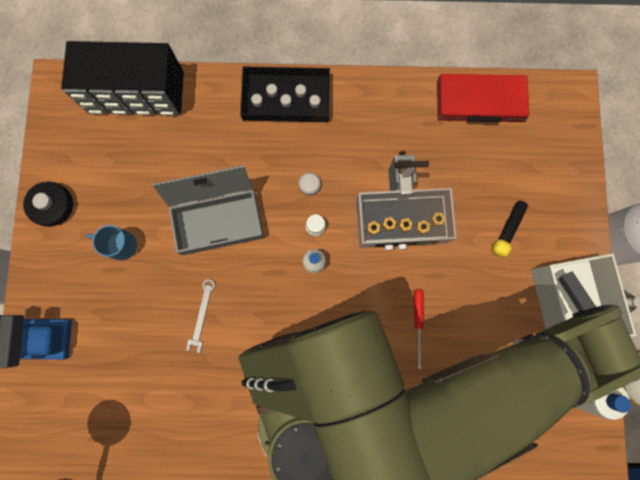

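View pics/side0.png

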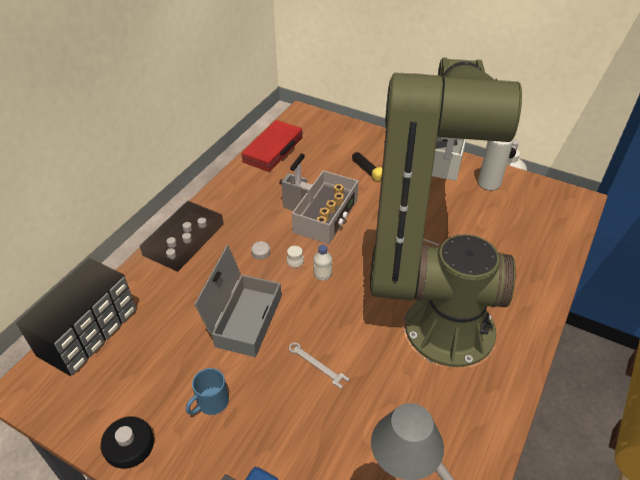

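The top view shows the washer around (406,215), with five nuts in a row at (374,227), (390,222), (406,224), (424,226) and (438,218). The T-handle is at (412,164) and the open case at (215,215). The side view shows the lid standing open at the far edge of the case. I'll fit the poses from zoomed crops.

Run:
```python
from h import *
p=manip.camera("top");im=p["pixels"][:,:,::-1]
a=cv2.resize(im[145:260,345:470],None,fx=6,fy=6,interpolation=cv2.INTER_CUBIC)[:600];cv2.imwrite("pics/w.png",a[:600,:750])
b=cv2.resize(im[160:260,145:275],None,fx=6,fy=6,interpolation=cv2.INTER_CUBIC);cv2.imwrite("pics/c.png",b)
```

```text
(no output)
```

View pics/w.png

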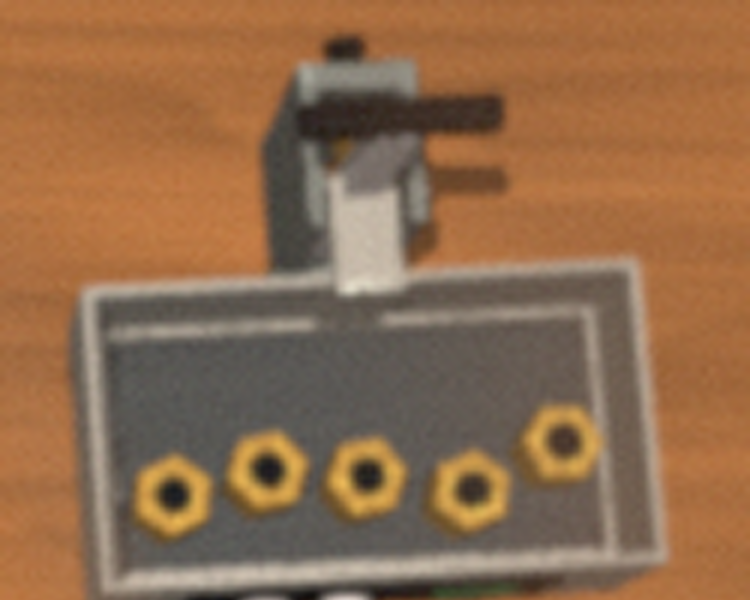

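View pics/c.png

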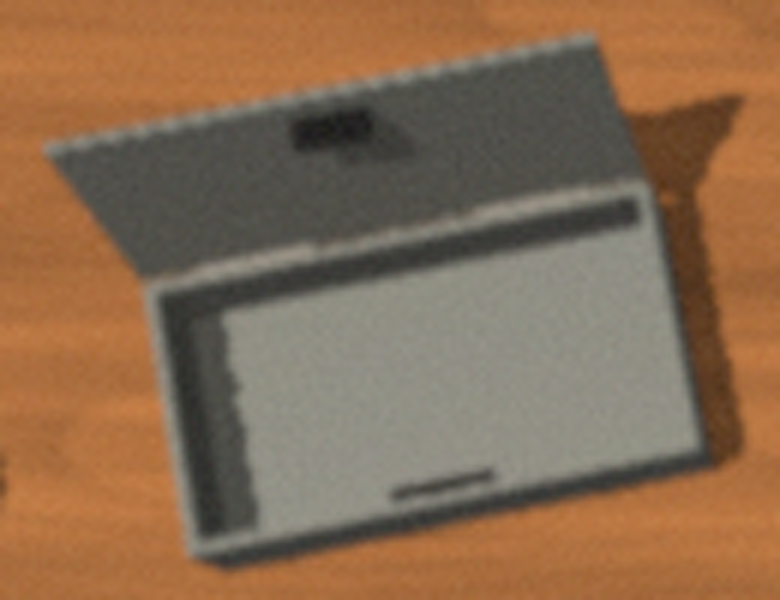

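The crops show the washer rim corners at (80,290), (636,262), (664,562) and (100,592), with the handle from (300,117) to (502,112). The case corners are at (147,285), (650,185), (712,463) and (190,553).

Run:
```python
from h import *
p=manip.camera("top")
def W(pts,off,z): return np.array([ray(p,(x+.5)/6-.5+off[0],(y+.5)/6-.5+off[1],z)[:2] for x,y in pts])
wo=(345,145);co=(145,160)
def box(c,n):
    m=c.mean(0); d=(c[0]+c[3]-c[1]-c[2]); yaw=np.arctan2(-d[0],d[1]);print(n,"centre",m.round(1),"yaw deg",np.degrees(yaw).round(2),"sizes",[np.linalg.norm(c[i]-c[(i+1)%4]).round() for i in range(4)]);return m,yaw
m,y=box(W([(80,290),(636,262),(664,562),(100,592)],wo,85),"washer")
R=lambda a:np.array([[np.cos(a),-np.sin(a)],[np.sin(a),np.cos(a)]])
print("handle pred",(m+R(y)@[100,0]).round(1),"seen",W([(300,117),(502,112),(400,114)],wo,199).round(1).tolist())
n=W([(174,494),(268,470),(368,476),(472,489),(563,441)],wo,62)
print("nuts",n.round(1).tolist());print("in washer",((n-m)@R(y)).round(1).tolist())
m,y=box(W([(147,285),(650,185),(712,463),(190,553)],co,60),"case")
print("hinge",m+R(y)@[60,0], "slots",[(s,(m+R(y)@s).round().tolist()) for s in [(0,-80),(0,-40),(0,0),(0,40),(0,80)]])
l=W([(45,148),(598,38)],co,178);print("lid edge",l.round(), (l-m)@R(y))
for k in("thread_bottle","grease_jar","gauge","mug"): print(k,[np.round(d["location"]) for d in manip.search_frame(p,k)[:1]])
```

```text
washer centre [ 523.8 -238.4] yaw deg 4.13 sizes [np.float64(236.0), np.float64(129.0), np.float64(236.0), np.float64(129.0)]
handle pred [ 623.5 -231.1] seen [[621.8, -191.8], [625.4, -270.2], [623.8, -230.6]]
nuts [[497.0, -158.5], [508.2, -198.6], [506.4, -241.3], [501.6, -285.7], [523.3, -324.9]]
in washer [[-21.0, 81.6], [-12.7, 40.8], [-17.6, -1.7], [-25.5, -45.6], [-6.8, -86.3]]
case centre [504.1 246.4] yaw deg 11.88 sizes [np.float64(219.0), np.float64(125.0), np.float64(223.0), np.float64(118.0)]
hinge [562.79972307 258.79302173] slots [((0, -80), [521.0, 168.0]), ((0, -40), [512.0, 207.0]), ((0, 0), [504.0, 246.0]), ((0, 40), [496.0, 286.0]), ((0, 80), [488.0, 325.0])]
lid edge [[568. 375.]
 [617. 161.]] [[  88.74949275  112.54444116]
 [  92.52215326 -107.10467414]]
thread_bottle [array([404.,  -9.,  80.])]
grease_jar [array([ 283., -277.,   25.])]
gauge [array([615.,  11.,  27.])]
mug [array([446., 517.,  48.])]
```

Poses fit well. The predicted and seen handle positions agree within 1 mm. Now I'll go to the handle.

```bash
python3 -m crank '[{"offset":[0.03,0.02,0.03],"spin":7},{"offset":[0.06,0.04,0.04],"spin":14},{"offset":[0.09,0.06,0.04],"spin":21},{"offset":[0.12,0.08,0.04],"spin":28},{"offset":[0.15,0.10,0.04],"spin":35},{"offset":[0.18,0.12,0.04],"spin":42},{"offset":[0.21,0.14,0.04],"spin":49},{"offset":[0.24,0.16,0.04],"spin":56}]' 1 40
python3 -m crank '[{"offset":[0.03,0.02,0],"spin":7},{"offset":[0.06,0.04,0],"spin":13},{"offset":[0.09,0.06,0],"spin":13},{"offset":[0.12,0.08,0],"spin":13},{"offset":[0.15,0.1,0],"spin":13},{"offset":[0.151,0.107,0],"spin":13},{"offset":[0.151,0.107,0],"spin":13},{"offset":[0.151,0.107,0],"spin":13}]'
```

```text
clock: 1.77
eef_pos: [474.0, -337.1, 245.6]
eef_rot: [3.141, 0.0, 1.42]
wrist_force: [0.0, -0.0, 0.3]
finger_gap: 94.0
clock: 2.43
eef_pos: [624.7, -230.2, 245.4]
eef_rot: [-3.141, 0.0, 1.648]
wrist_force: [-0.0, -0.0, -0.7]
finger_gap: 94.1
```

```bash
python3 -m crank '[{"offset":[0,0,-0.015],"spin":0},{"offset":[0,0,-0.03],"spin":0},{"offset":[0,0,-0.045],"spin":0},{"offset":[0,0,-0.06],"spin":0},{"offset":[0,0,-0.072],"spin":0},{"offset":[0,0,-0.072],"spin":0},{"offset":[0,0,-0.072],"spin":0},{"offset":[0,0,-0.072],"spin":0}]' 1
python3 -m crank '[{"offset":[0,0,0],"spin":0},{"offset":[0,0,0],"spin":0},{"offset":[0,0,0],"spin":0},{"offset":[0,0,0],"spin":0},{"offset":[0,0,0],"spin":0},{"offset":[0,0,0],"spin":0},{"offset":[0,0,0],"spin":0},{"offset":[0,0,0],"spin":0}]' 0 45
```

```text
clock: 3.1
eef_pos: [624.7, -230.8, 174.7]
eef_rot: [3.141, 0.001, 1.647]
wrist_force: [0.4, 0.2, 0.3]
finger_gap: 94.0
clock: 3.77
eef_pos: [624.7, -230.8, 174.6]
eef_rot: [3.141, 0.001, 1.647]
wrist_force: [-0.2, -1.1, 0.7]
finger_gap: 44.5
```

Still closing. I'll wait another call, then raise slowly.

```bash
python3 -m crank '[{"offset":[0,0,0],"spin":0},{"offset":[0,0,0],"spin":0},{"offset":[0,0,0],"spin":0},{"offset":[0,0,0],"spin":0},{"offset":[0,0,0],"spin":0},{"offset":[0,0,0],"spin":0},{"offset":[0,0,0],"spin":0},{"offset":[0,0,0],"spin":0}]'
```

```text
clock: 4.43
eef_pos: [624.0, -230.9, 174.6]
eef_rot: [-3.141, 0.0, 1.647]
wrist_force: [-7.3, 1.3, 1.7]
finger_gap: 13.6
```

```bash
python3 -m crank '[{"offset":[0,0,0.005],"spin":0},{"offset":[0,0,0.010],"spin":0},{"offset":[0,0,0.015],"spin":0},{"offset":[0,0,0.02],"spin":0},{"offset":[0,0,0.025],"spin":0},{"offset":[0,0,0.03],"spin":0},{"offset":[0,0,0.035],"spin":0},{"offset":[0,0,0.04],"spin":0}]'
python3 -m crank '[{"offset":[0,0,0.005],"spin":0},{"offset":[0,0,0.010],"spin":0},{"offset":[0,0,0.015],"spin":0},{"offset":[0,0,0.02],"spin":0},{"offset":[0,0,0.025],"spin":0},{"offset":[0,0,0.03],"spin":0},{"offset":[0,0,0.035],"spin":0},{"offset":[0,0,0.035],"spin":0}]'
```

```text
clock: 5.1
eef_pos: [623.8, -230.8, 214.7]
eef_rot: [-3.14, 0.0, 1.647]
wrist_force: [2.8, -0.2, -12.7]
finger_gap: 13.6
clock: 5.77
eef_pos: [623.8, -230.8, 251.4]
eef_rot: [-3.141, 0.001, 1.647]
wrist_force: [0.3, -0.6, -9.4]
finger_gap: 13.5
```

```bash
python3 -m crank '[{"offset":[0,0,-0.002],"spin":0},{"offset":[0,0,-0.004],"spin":0},{"offset":[0,0,-0.006],"spin":0},{"offset":[0,0,-0.006],"spin":0},{"offset":[0,0,-0.006],"spin":0},{"offset":[0,0,-0.006],"spin":0},{"offset":[0,0,-0.006],"spin":0},{"offset":[0,0,-0.006],"spin":0}]'
python3 -m crank '[{"offset":[0,0,0],"spin":0},{"offset":[0,0,0],"spin":0},{"offset":[0,0,0],"spin":0},{"offset":[0,0,0],"spin":0},{"offset":[0,0,0],"spin":0},{"offset":[0,0,0],"spin":0},{"offset":[0,0,0],"spin":0},{"offset":[0,0,0],"spin":0}]' 0.6
python3 -m crank '[{"offset":[0,0,0.03],"spin":0},{"offset":[0,0,0.06],"spin":0},{"offset":[0,0,0.09],"spin":0},{"offset":[-0.03,0,0.1],"spin":0},{"offset":[-0.06,0,0.1],"spin":0},{"offset":[-0.09,0,0.1],"spin":0},{"offset":[-0.12,0,0.1],"spin":0},{"offset":[-0.15,0,0.1],"spin":0}]'
python3 - <<'E'
from h import *
snap("wrist","wr1.png");s=st()
p=snap("top","t1.png")
for k in("nut1","lift_handle"):
  for d in manip.search_frame(p,k)[:6]: print(k,round(d["conf"],2),np.round(d["location"]))
E
```

```text
clock: 6.43
eef_pos: [623.8, -230.8, 245.3]
eef_rot: [-3.141, 0.001, 1.647]
wrist_force: [1.5, -1.2, -12.0]
finger_gap: 13.5
clock: 7.1
eef_pos: [623.8, -230.8, 245.3]
eef_rot: [-3.141, 0.001, 1.647]
wrist_force: [0.6, 0.2, -0.8]
finger_gap: 56.1
clock: 7.77
eef_pos: [472.3, -230.6, 345.3]
eef_rot: [-3.141, 0.001, 1.647]
wrist_force: [-0.6, -1.1, 1.3]
finger_gap: 56.7
{'clock': 7.817, 'eef_pos': [468.884, -230.659, 346.151], 'eef_rot': [-3.141, 0.001, 1.646], 'wrist_force': [-3.525, 0.474, 0.862], 'finger_gap': 56.266}
nut1 0.67 [ 506. -194.  134.]
nut1 0.51 [ 490. -155.  134.]
lift_handle 0.83 [ 559. -194.  107.]
lift_handle 0.17 [ 492. -153.  130.]
```

View pics/wr1.png

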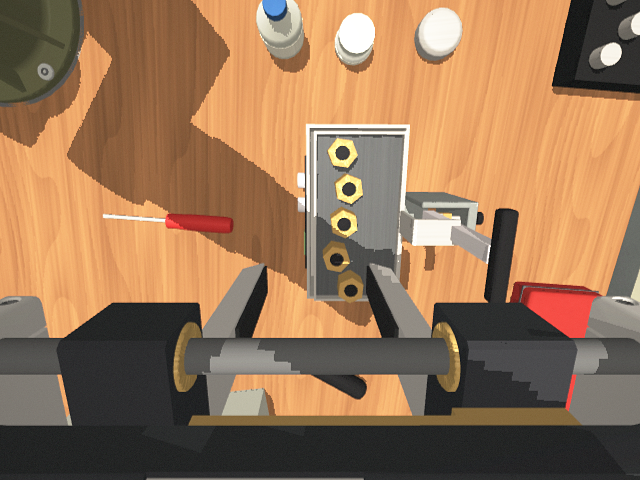

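The wrist picture shows the tray raised and five nuts at (343,152), (349,188), (344,223), (337,259) and (350,290). I'll rectify it to the nut-top plane to get nut centres and hex angles.

```bash
cat >> h.py <<'E'
from scipy.spatial.transform import Rotation as Ro
def rect(p,s,x0,x1,y0,y1,z,k=4):
    """top-down image of plane z: rows = x decreasing, cols = y decreasing, k px/mm"""
    T=np.eye(4);T[:3,:3]=Ro.from_euler("xyz",s["eef_rot"]).as_matrix();T[:3,3]=s["eef_pos"]
    E=np.linalg.inv(T@np.array(p["hand_eye"])) if "hand_eye" in p else np.array(p["extrinsics"])
    q=dict(p,extrinsics=E)
    w=np.array([[x1,y1,z],[x1,y0,z],[x0,y0,z],[x0,y1,z]],float)
    d=np.float32([[0,0],[(y1-y0)*k,0],[(y1-y0)*k,(x1-x0)*k],[0,(x1-x0)*k]])
    return cv2.warpPerspective(p["pixels"][:,:,::-1].copy(),cv2.getPerspectiveTransform(np.float32(proj(q,w)),d),(int((y1-y0)*k),int((x1-x0)*k)))
def nuts(f,z,x0,x1,y0,y1,cam="wrist",k=4):
    s=manip.read_state();p=manip.camera(cam);im=rect(p,s,x0,x1,y0,y1,z,k)
    h=cv2.cvtColor(im,cv2.COLOR_BGR2HSV);m=cv2.inRange(h,(12,90,50),(35,255,255))
    out=[]
    for c in cv2.findContours(m,cv2.RETR_EXTERNAL,cv2.CHAIN_APPROX_NONE)[0]:
        if cv2.contourArea(c)<400*k*k*.8: continue
        c=cv2.convexHull(c);a=cv2.contourArea(c)/k/k
        M=cv2.moments(c);u,v=M["m10"]/M["m00"],M["m01"]/M["m00"]
        x,y=x1-v/k,y1-u/k
        t=cv2.drawContours(np.zeros(m.shape,np.uint8),[c],-1,255,1);vv,uu=np.nonzero(t)
        dx,dy=-(vv-v),-(uu-u);r=np.hypot(dx,dy);th=np.arctan2(dy,dx)
        cor=np.angle(np.sum((r-r.mean())*np.exp(6j*th)))/6 # corner direction
        fl=np.degrees(cor)+30
        out.append((x,y,a,fl));cv2.circle(im,(int(u),int(v)),3,(0,0,255),-1)
        print("nut x %.1f y %.1f area %.0f flat-normal deg %.0f mod 60"%(x,y,a,fl%60))
    cv2.imwrite("pics/"+f,im);return out
E
python3 - <<'E'
from h import *
st();nuts("r1.png",132,450,600,-360,-110,k=3)
E
```

```text
{'clock': 7.967, 'eef_pos': [473.684, -230.924, 346.06], 'eef_rot': [3.141, 0.001, 1.646], 'wrist_force': [0.825, -0.269, -1.358], 'finger_gap': 56.501}
nut x 496.1 y -158.0 area 826 flat-normal deg 27 mod 60
nut x 499.8 y -281.8 area 1028 flat-normal deg 21 mod 60
nut x 505.2 y -238.6 area 946 flat-normal deg 10 mod 60
nut x 507.2 y -197.7 area 877 flat-normal deg 14 mod 60
nut x 490.4 y -311.6 area 8625 flat-normal deg 26 mod 60
nut x 590.4 y -285.4 area 1224 flat-normal deg 12 mod 60
nut x 527.4 y -150.4 area 12067 flat-normal deg 58 mod 60
```

View pics/r1.png

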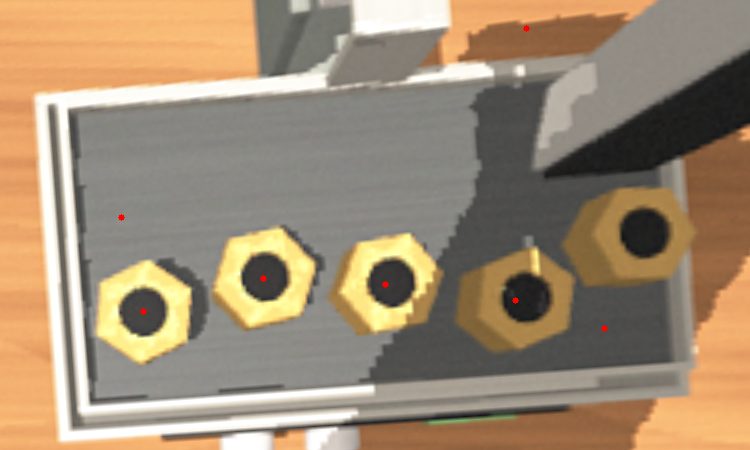

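The rectified picture (3 px/mm) shows hole centres at (143,311), (264,276), (391,284), (527,297) and (645,233). These give nut positions matching the first measurement to within 2 mm. I'll start with nut A at (496,-158).

```bash
python3 -m crank '[{"offset":[0.003,0.010,-0.025],"spin":3},{"offset":[0.006,0.02,-0.05],"spin":6},{"offset":[0.009,0.03,-0.075],"spin":9},{"offset":[0.012,0.04,-0.1],"spin":12},{"offset":[0.015,0.05,-0.125],"spin":15},{"offset":[0.019,0.06,-0.15],"spin":19},{"offset":[0.0225,0.073,-0.17],"spin":23},{"offset":[0.0225,0.073,-0.17],"spin":23}]' 0.52 40
python3 -m crank '[{"offset":[0,0,-0.012],"spin":0},{"offset":[0,0,-0.024],"spin":0},{"offset":[0,0,-0.036],"spin":0},{"offset":[0,0,-0.046],"spin":0},{"offset":[0,0,-0.053],"spin":0},{"offset":[0,0,-0.059],"spin":0},{"offset":[0,0,-0.059],"spin":0},{"offset":[0,0,-0.059],"spin":0}]'
python3 -m crank '[{"offset":[0,0,0],"spin":0},{"offset":[0,0,0],"spin":0},{"offset":[0,0,0],"spin":0},{"offset":[0,0,0],"spin":0},{"offset":[0,0,0],"spin":0},{"offset":[0,0,0],"spin":0},{"offset":[0,0,0],"spin":0},{"offset":[0,0,0],"spin":0}]' 0 40
```

```text
clock: 8.68
eef_pos: [496.3, -155.6, 171.4]
eef_rot: [-3.137, -0.004, 2.053]
wrist_force: [0.1, 0.0, -0.8]
finger_gap: 48.8
clock: 9.35
eef_pos: [496.5, -155.8, 112.7]
eef_rot: [-3.137, -0.004, 2.053]
wrist_force: [0.4, -0.9, 0.5]
finger_gap: 49.2
clock: 10.02
eef_pos: [496.7, -155.9, 113.0]
eef_rot: [-3.138, -0.004, 2.053]
wrist_force: [-1.1, -0.9, 4.3]
finger_gap: 29.7
```

```bash
python3 -m crank '[{"offset":[0,0,0.03],"spin":0},{"offset":[0,0,0.065],"spin":0},{"offset":[0,0.01,0.1],"spin":4},{"offset":[0,0.04,0.1],"spin":10},{"offset":[0,0.075,0.1],"spin":16},{"offset":[0,0.11,0.1],"spin":22},{"offset":[0,0.15,0.1],"spin":28},{"offset":[0,0.19,0.1],"spin":35}]'
python3 -m crank '[{"offset":[-0.005,0.038,0],"spin":6},{"offset":[-0.01,0.076,0],"spin":12},{"offset":[-0.015,0.114,0],"spin":18},{"offset":[-0.02,0.152,0],"spin":24},{"offset":[-0.025,0.19,0],"spin":30},{"offset":[-0.03,0.228,0],"spin":36},{"offset":[-0.037,0.26,0],"spin":39},{"offset":[-0.037,0.28,0],"spin":39}]'
python3 -m crank '[{"offset":[0,0,0],"spin":0},{"offset":[0,0,0],"spin":0},{"offset":[0,0,0],"spin":0},{"offset":[0,0,0],"spin":0},{"offset":[0,0,0],"spin":0},{"offset":[0,0,0],"spin":0},{"offset":[0,0,0],"spin":0},{"offset":[0,0,0],"spin":0}]'
```

```text
clock: 10.68
eef_pos: [496.1, 35.7, 212.7]
eef_rot: [-3.137, -0.004, 2.668]
wrist_force: [0.6, -0.4, -1.0]
finger_gap: 29.2
clock: 11.35
eef_pos: [457.5, 318.6, 212.2]
eef_rot: [-3.138, -0.005, -2.929]
wrist_force: [-0.1, -0.7, -0.9]
finger_gap: 29.4
clock: 12.02
eef_pos: [457.7, 318.3, 212.3]
eef_rot: [-3.138, -0.005, -2.929]
wrist_force: [0.3, -1.0, -1.4]
finger_gap: 29.9
```

```bash
python3 -m crank '[{"offset":[0.002,-0.005,-0.03],"spin":0},{"offset":[0.002,-0.005,-0.06],"spin":0},{"offset":[0.002,-0.005,-0.09],"spin":0},{"offset":[0.002,-0.005,-0.12],"spin":0},{"offset":[0.002,-0.005,-0.15],"spin":0},{"offset":[0.002,-0.005,-0.17],"spin":0},{"offset":[0.002,-0.005,-0.187],"spin":0},{"offset":[0.002,-0.005,-0.19],"spin":0}]'
python3 -m crank '[{"offset":[0,0,-0.002],"spin":0},{"offset":[0,0,-0.002],"spin":0},{"offset":[0,0,-0.002],"spin":0},{"offset":[0,0,-0.002],"spin":0},{"offset":[0,0,0.02],"spin":0},{"offset":[0,0,0.05],"spin":0},{"offset":[0,0,0.08],"spin":0},{"offset":[0,0,0.11],"spin":0}]' 0.5
python3 -m crank '[{"offset":[0.005,-0.02,0.04],"spin":-7},{"offset":[0.01,-0.05,0.08],"spin":-14},{"offset":[0.015,-0.09,0.1],"spin":-21},{"offset":[0.02,-0.13,0.1],"spin":-28},{"offset":[0.025,-0.17,0.1],"spin":-35},{"offset":[0.03,-0.21,0.1],"spin":-42},{"offset":[0.035,-0.25,0.1],"spin":-49},{"offset":[0.04,-0.29,0.1],"spin":-56}]'
python3 - <<'E'
from h import *
p=snap("top","t2.png",(145,140,475,265),2.4);st()
for d in manip.search_frame(p,"nut1")[:6]: print(round(d["conf"],2),np.round(d["location"]))
E
```

```text
clock: 12.68
eef_pos: [458.5, 312.4, 19.4]
eef_rot: [-3.136, -0.009, -2.929]
wrist_force: [-0.9, -0.7, -1.0]
finger_gap: 29.8
clock: 13.35
eef_pos: [458.7, 312.3, 132.2]
eef_rot: [-3.137, -0.008, -2.93]
wrist_force: [0.9, 0.4, -0.3]
finger_gap: 47.3
clock: 14.02
eef_pos: [497.7, 27.9, 234.1]
eef_rot: [-3.139, -0.006, 2.37]
wrist_force: [0.6, 0.2, -1.1]
finger_gap: 47.2
{'clock': 14.067, 'eef_pos': [498.365, 22.008, 233.887], 'eef_rot': [-3.138, -0.004, 2.357], 'wrist_force': [-0.324, -4.363, 0.055], 'finger_gap': 46.951}
0.75 [ 500. -239.  132.]
0.71 [ 523. -305.  134.]
0.55 [ 506. -194.  133.]
0.55 [458. 308.  36.]
0.5 [ 493. -277.  135.]
```

View pics/t2.png

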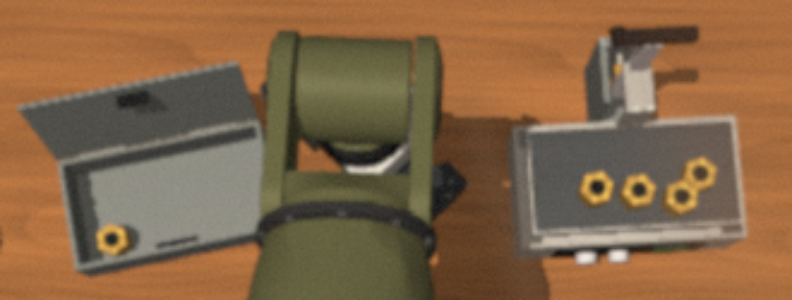

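The disturbance has happened: the nut at the -y end now lies against its neighbour, at (700,172) and (682,196) in the crop. The first nut is in the case at (112,238). Next is nut B at (508,-198).

```bash
python3 -m crank '[{"offset":[0.002,-0.04,0],"spin":-6},{"offset":[0.004,-0.075,0],"spin":-12},{"offset":[0.006,-0.11,0],"spin":-18},{"offset":[0.008,-0.145,-0.01],"spin":-24},{"offset":[0.01,-0.175,-0.03],"spin":-30},{"offset":[0.01,-0.205,-0.05],"spin":-34},{"offset":[0.01,-0.22,-0.065],"spin":-34},{"offset":[0.01,-0.22,-0.065],"spin":-34}]' 0.52
python3 -m crank '[{"offset":[0,0,0],"spin":0},{"offset":[0,0,-0.01],"spin":0},{"offset":[0,0,-0.025],"spin":0},{"offset":[0,0,-0.04],"spin":0},{"offset":[0,0,-0.05],"spin":0},{"offset":[0,0,-0.055],"spin":0},{"offset":[0,0,-0.055],"spin":0},{"offset":[0,0,-0.055],"spin":0}]'
python3 -m crank '[{"offset":[0,0,0],"spin":0},{"offset":[0,0,0],"spin":0},{"offset":[0,0,0],"spin":0},{"offset":[0,0,0],"spin":0},{"offset":[0,0,0],"spin":0},{"offset":[0,0,0],"spin":0},{"offset":[0,0,0],"spin":0},{"offset":[0,0,0],"spin":0}]' 0 40
```

```text
clock: 14.78
eef_pos: [507.2, -196.5, 166.8]
eef_rot: [-3.136, -0.007, 1.77]
wrist_force: [-0.5, 0.7, -1.0]
finger_gap: 48.8
clock: 15.45
eef_pos: [507.6, -196.2, 112.5]
eef_rot: [-3.136, -0.006, 1.771]
wrist_force: [0.2, -0.3, -0.3]
finger_gap: 48.7
clock: 16.12
eef_pos: [507.7, -196.3, 112.9]
eef_rot: [-3.137, -0.006, 1.771]
wrist_force: [-0.6, 0.9, 5.2]
finger_gap: 29.6
```

```bash
python3 -m crank '[{"offset":[0,0,0.03],"spin":0},{"offset":[0,0,0.065],"spin":3},{"offset":[0,0.01,0.1],"spin":9},{"offset":[0,0.04,0.1],"spin":15},{"offset":[0,0.075,0.1],"spin":21},{"offset":[0,0.11,0.1],"spin":27},{"offset":[0,0.15,0.1],"spin":33},{"offset":[0,0.19,0.1],"spin":39}]'
python3 -m crank '[{"offset":[0,0.038,0],"spin":7},{"offset":[0,0.076,0],"spin":14},{"offset":[0,0.114,0],"spin":21},{"offset":[0,0.152,0],"spin":28},{"offset":[0,0.19,0],"spin":35},{"offset":[0,0.228,0],"spin":42},{"offset":[0,0.265,0],"spin":49},{"offset":[0,0.292,0],"spin":51}]'
python3 -m crank '[{"offset":[0,0,0],"spin":0},{"offset":[0,0,0],"spin":0},{"offset":[0,0,0],"spin":0},{"offset":[0,0,0],"spin":0},{"offset":[0,0,0],"spin":0},{"offset":[0,0,0],"spin":0},{"offset":[0,0,0],"spin":0},{"offset":[0,0,0],"spin":0}]'
```

```text
clock: 16.78
eef_pos: [507.2, -4.8, 212.6]
eef_rot: [-3.137, -0.006, 2.456]
wrist_force: [0.7, 0.1, -1.2]
finger_gap: 30.0
clock: 17.45
eef_pos: [506.4, 289.9, 212.0]
eef_rot: [-3.137, -0.007, -2.928]
wrist_force: [0.2, -0.7, -2.0]
finger_gap: 29.4
clock: 18.12
eef_pos: [506.6, 289.6, 212.2]
eef_rot: [-3.137, -0.007, -2.929]
wrist_force: [0.4, -0.7, -0.5]
finger_gap: 29.6
```

```bash
python3 -m crank '[{"offset":[0,-0.001,-0.03],"spin":0},{"offset":[0,-0.001,-0.06],"spin":0},{"offset":[0,-0.001,-0.09],"spin":0},{"offset":[0,-0.001,-0.12],"spin":0},{"offset":[0,-0.001,-0.15],"spin":0},{"offset":[0,-0.001,-0.17],"spin":0},{"offset":[0,-0.001,-0.187],"spin":0},{"offset":[0,-0.001,-0.19],"spin":0}]'
python3 -m crank '[{"offset":[0,0,-0.002],"spin":0},{"offset":[0,0,-0.002],"spin":0},{"offset":[0,0,-0.002],"spin":0},{"offset":[0,0,-0.002],"spin":0},{"offset":[0,0,0.02],"spin":0},{"offset":[0,0,0.05],"spin":0},{"offset":[0,0,0.08],"spin":0},{"offset":[0,0,0.11],"spin":0}]' 0.5
python3 -m crank '[{"offset":[0,-0.01,0.04],"spin":-7},{"offset":[0,-0.035,0.075],"spin":-14},{"offset":[-0.005,-0.07,0.09],"spin":-21},{"offset":[-0.01,-0.11,0.1],"spin":-28},{"offset":[-0.015,-0.15,0.1],"spin":-35},{"offset":[-0.02,-0.19,0.1],"spin":-42},{"offset":[-0.025,-0.23,0.1],"spin":-49},{"offset":[-0.03,-0.27,0.1],"spin":-56}]'
python3 -m crank '[{"offset":[0,-0.036,0.02],"spin":-7},{"offset":[0,-0.072,0.04],"spin":-14},{"offset":[0,-0.108,0.06],"spin":-21},{"offset":[0,-0.144,0.08],"spin":-28},{"offset":[0,-0.18,0.1],"spin":-35},{"offset":[0,-0.215,0.11],"spin":-42},{"offset":[0,-0.21,0.11],"spin":-42},{"offset":[0,-0.21,0.11],"spin":-42}]'
python3 - <<'E'
from h import *
manip.camera("wrist");s=st();p=manip.camera("wrist");cv2.imwrite("pics/r3.png",rect(p,s,440,610,-370,-110,132,3))
E
```

```text
clock: 18.78
eef_pos: [505.3, 287.7, 19.2]
eef_rot: [-3.136, -0.011, -2.929]
wrist_force: [-0.3, -0.2, -2.2]
finger_gap: 29.7
clock: 19.45
eef_pos: [505.3, 287.8, 131.5]
eef_rot: [-3.136, -0.01, -2.929]
wrist_force: [1.0, -0.4, 0.7]
finger_gap: 47.3
clock: 20.12
eef_pos: [474.7, 16.0, 232.7]
eef_rot: [-3.137, -0.008, 2.371]
wrist_force: [0.9, 0.2, -0.3]
finger_gap: 47.0
clock: 20.78
eef_pos: [474.4, -194.9, 343.7]
eef_rot: [-3.139, -0.008, 1.636]
wrist_force: [-0.1, 0.5, -1.6]
finger_gap: 46.9
{'clock': 20.833, 'eef_pos': [474.49, -193.897, 343.182], 'eef_rot': [-3.138, -0.008, 1.638], 'wrist_force': [0.133, 0.302, -0.052], 'finger_gap': 46.974}
```

View pics/r3.png

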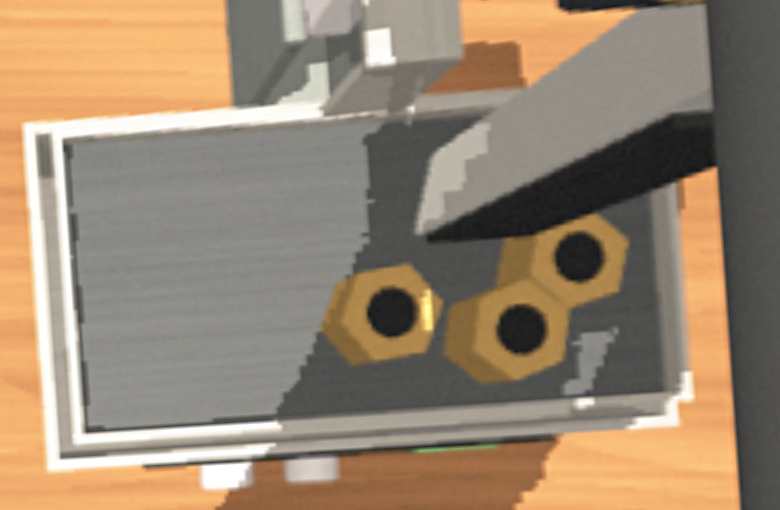

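The rectified picture shows three nuts left, with holes at (393,312), (521,329) and (580,257). That puts them at world (506,-241), (500,-284) and (524,-303). Now nut C.

```bash
python3 -m crank '[{"offset":[0.004,-0.006,-0.025],"spin":2},{"offset":[0.008,-0.012,-0.05],"spin":4},{"offset":[0.012,-0.018,-0.075],"spin":6},{"offset":[0.016,-0.024,-0.1],"spin":8},{"offset":[0.02,-0.03,-0.125],"spin":8},{"offset":[0.026,-0.038,-0.15],"spin":8},{"offset":[0.031,-0.0465,-0.17],"spin":8},{"offset":[0.031,-0.0465,-0.175],"spin":8}]' 0.52
python3 -m crank '[{"offset":[0,0,0],"spin":0},{"offset":[0,0,-0.01],"spin":0},{"offset":[0,0,-0.025],"spin":0},{"offset":[0,0,-0.04],"spin":0},{"offset":[0,0,-0.05],"spin":0},{"offset":[0,0,-0.055],"spin":0},{"offset":[0,0,-0.055],"spin":0},{"offset":[0,0,-0.055],"spin":0}]'
python3 -m crank '[{"offset":[0,0,0],"spin":0},{"offset":[0,0,0],"spin":0},{"offset":[0,0,0],"spin":0},{"offset":[0,0,0],"spin":0},{"offset":[0,0,0],"spin":0},{"offset":[0,0,0],"spin":0},{"offset":[0,0,0],"spin":0},{"offset":[0,0,0],"spin":0}]' 0 40
```

```text
clock: 21.55
eef_pos: [505.0, -238.9, 164.6]
eef_rot: [-3.134, -0.011, 1.781]
wrist_force: [-0.1, -0.5, -0.7]
finger_gap: 48.9
clock: 22.22
eef_pos: [505.3, -238.9, 110.3]
eef_rot: [-3.135, -0.011, 1.781]
wrist_force: [-0.7, 0.6, 0.0]
finger_gap: 48.9
clock: 22.88
eef_pos: [505.5, -239.0, 110.7]
eef_rot: [-3.135, -0.01, 1.782]
wrist_force: [-0.1, 0.9, 4.7]
finger_gap: 29.6
```

```bash
python3 -m crank '[{"offset":[0,0,0.03],"spin":0},{"offset":[0,0,0.065],"spin":3},{"offset":[0,0.01,0.1],"spin":9},{"offset":[0,0.04,0.1],"spin":15},{"offset":[0,0.075,0.1],"spin":21},{"offset":[0,0.11,0.1],"spin":27},{"offset":[0,0.15,0.1],"spin":33},{"offset":[0,0.19,0.1],"spin":39}]'
python3 -m crank '[{"offset":[-0.004,0.038,0],"spin":7},{"offset":[-0.008,0.076,0],"spin":14},{"offset":[-0.012,0.114,0],"spin":21},{"offset":[-0.016,0.152,0],"spin":28},{"offset":[-0.02,0.19,0],"spin":35},{"offset":[-0.024,0.228,0],"spin":42},{"offset":[-0.028,0.265,0],"spin":49},{"offset":[-0.031,0.287,0],"spin":51}]'
python3 -m crank '[{"offset":[0,0,0],"spin":0},{"offset":[0,0,0],"spin":0},{"offset":[0,0,0],"spin":0},{"offset":[0,0,0],"spin":0},{"offset":[0,0,0],"spin":0},{"offset":[0,0,0],"spin":0},{"offset":[0,0,0],"spin":0},{"offset":[0,0,0],"spin":0}]'
```

```text
clock: 23.55
eef_pos: [504.9, -47.5, 210.4]
eef_rot: [-3.135, -0.011, 2.467]
wrist_force: [1.1, 0.3, -1.0]
finger_gap: 29.4
clock: 24.22
eef_pos: [472.9, 242.6, 210.1]
eef_rot: [-3.135, -0.012, -2.917]
wrist_force: [0.6, 0.2, -1.5]
finger_gap: 30.0
clock: 24.88
eef_pos: [473.0, 242.2, 210.1]
eef_rot: [-3.135, -0.012, -2.918]
wrist_force: [-0.6, 0.2, -1.9]
finger_gap: 29.8
```

```bash
python3 -m crank '[{"offset":[0.001,-0.001,-0.03],"spin":0},{"offset":[0.001,-0.001,-0.06],"spin":0},{"offset":[0.001,-0.001,-0.09],"spin":0},{"offset":[0.001,-0.001,-0.12],"spin":0},{"offset":[0.001,-0.001,-0.15],"spin":0},{"offset":[0.001,-0.001,-0.17],"spin":0},{"offset":[0.001,-0.001,-0.187],"spin":0},{"offset":[0.001,-0.001,-0.19],"spin":0}]'
python3 -m crank '[{"offset":[0,0,-0.002],"spin":0},{"offset":[0,0,-0.002],"spin":0},{"offset":[0,0,-0.002],"spin":0},{"offset":[0,0,-0.002],"spin":0},{"offset":[0,0,0.02],"spin":0},{"offset":[0,0,0.05],"spin":0},{"offset":[0,0,0.08],"spin":0},{"offset":[0,0,0.11],"spin":0}]' 0.5
python3 -m crank '[{"offset":[0,-0.01,0.04],"spin":-7},{"offset":[0,-0.035,0.075],"spin":-14},{"offset":[0,-0.07,0.09],"spin":-21},{"offset":[0,-0.11,0.1],"spin":-28},{"offset":[0,-0.15,0.1],"spin":-35},{"offset":[0,-0.19,0.1],"spin":-42},{"offset":[0,-0.23,0.1],"spin":-49},{"offset":[0,-0.27,0.1],"spin":-56}]'
python3 -m crank '[{"offset":[0,-0.036,0.02],"spin":-7},{"offset":[0,-0.072,0.04],"spin":-14},{"offset":[0,-0.108,0.06],"spin":-21},{"offset":[0,-0.144,0.08],"spin":-28},{"offset":[0,-0.18,0.1],"spin":-35},{"offset":[0,-0.215,0.11],"spin":-42},{"offset":[0,-0.25,0.11],"spin":-42},{"offset":[0,-0.27,0.11],"spin":-42}]'
python3 - <<'E'
from h import *
for i in range(4): manip.camera("wrist")
s=st();p=manip.camera("wrist");cv2.imwrite("pics/r4.png",rect(p,s,450,570,-365,-205,132,5))
E
```

```text
clock: 25.55
eef_pos: [472.7, 240.5, 17.3]
eef_rot: [-3.135, -0.016, -2.918]
wrist_force: [-0.1, -0.1, -1.0]
finger_gap: 30.1
clock: 26.22
eef_pos: [472.7, 240.5, 129.6]
eef_rot: [-3.135, -0.015, -2.918]
wrist_force: [-0.5, 0.2, 0.6]
finger_gap: 47.0
clock: 26.88
eef_pos: [472.3, -31.3, 230.8]
eef_rot: [-3.136, -0.013, 2.382]
wrist_force: [-0.1, -0.2, 0.8]
finger_gap: 47.0
clock: 27.55
eef_pos: [471.7, -304.4, 342.1]
eef_rot: [-3.138, -0.011, 1.646]
wrist_force: [0.6, 0.2, -0.3]
finger_gap: 47.4
{'clock': 27.75, 'eef_pos': [472.146, -301.275, 341.233], 'eef_rot': [-3.136, -0.013, 1.648], 'wrist_force': [-0.25, 0.95, -0.055], 'finger_gap': 46.896}
```

View pics/r4.png

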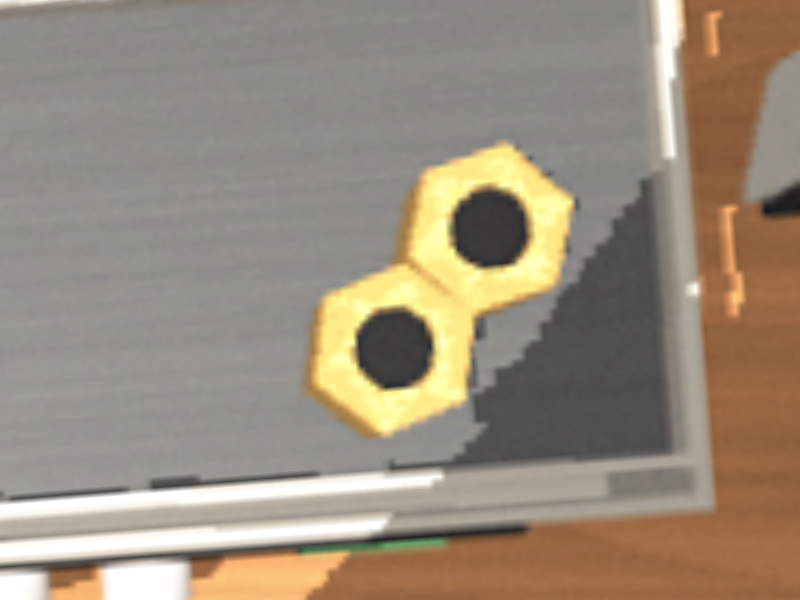

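The nuts touch, with holes at (490,227) and (395,347), so they are at world (524.6,-303) and (500.6,-284). Their flats are at about 22, 82 and -38 degrees. I'll take the nearer one first with the jaws at 22 degrees, offset slightly away from its neighbour.

```bash
python3 -m crank '[{"offset":[0.004,0.002,-0.025],"spin":3},{"offset":[0.008,0.004,-0.05],"spin":6},{"offset":[0.012,0.006,-0.075],"spin":9},{"offset":[0.016,0.009,-0.1],"spin":12},{"offset":[0.02,0.012,-0.125],"spin":15},{"offset":[0.024,0.015,-0.15],"spin":18},{"offset":[0.028,0.018,-0.165],"spin":18},{"offset":[0.028,0.018,-0.165],"spin":18}]' 0.51
python3 -m crank '[{"offset":[0,0,0],"spin":0},{"offset":[0,0,0],"spin":0},{"offset":[0,0,0],"spin":0},{"offset":[0,0,0],"spin":0},{"offset":[0,0,0],"spin":0},{"offset":[0,0,0],"spin":0},{"offset":[0,0,0],"spin":0},{"offset":[0,0,0],"spin":0}]'
```

```text
clock: 28.47
eef_pos: [500.0, -280.4, 173.7]
eef_rot: [-3.134, -0.016, 1.965]
wrist_force: [-1.3, 0.9, 0.2]
finger_gap: 47.8
clock: 29.13
eef_pos: [500.0, -280.4, 173.9]
eef_rot: [-3.135, -0.016, 1.965]
wrist_force: [-0.1, 0.3, 0.3]
finger_gap: 47.4
```

```bash
python3 -m crank '[{"offset":[0,-0.001,-0.01],"spin":0},{"offset":[0,-0.001,-0.02],"spin":0},{"offset":[0,-0.001,-0.03],"spin":0},{"offset":[0,-0.001,-0.04],"spin":0},{"offset":[0,-0.001,-0.048],"spin":0},{"offset":[0,-0.001,-0.055],"spin":0},{"offset":[0,-0.001,-0.058],"spin":0},{"offset":[0,-0.001,-0.058],"spin":0}]'
python3 -m crank '[{"offset":[0,0,0],"spin":0},{"offset":[0,0,0],"spin":0},{"offset":[0,0,0],"spin":0},{"offset":[0,0,0],"spin":0},{"offset":[0,0,0],"spin":0},{"offset":[0,0,0],"spin":0},{"offset":[0,0,0],"spin":0},{"offset":[0,0,0],"spin":0}]' 0 40
```

```text
clock: 29.8
eef_pos: [499.7, -281.3, 115.0]
eef_rot: [-3.134, -0.017, 1.965]
wrist_force: [0.5, 0.2, 0.0]
finger_gap: 48.1
clock: 30.47
eef_pos: [499.9, -281.4, 115.4]
eef_rot: [-3.134, -0.016, 1.965]
wrist_force: [-0.4, 0.0, 4.3]
finger_gap: 29.6
```

```bash
python3 -m crank '[{"offset":[0,0,0.03],"spin":0},{"offset":[0,0,0.065],"spin":3},{"offset":[0,0.01,0.1],"spin":9},{"offset":[0,0.04,0.1],"spin":15},{"offset":[0,0.075,0.1],"spin":21},{"offset":[0,0.11,0.1],"spin":27},{"offset":[0,0.15,0.1],"spin":33},{"offset":[0,0.19,0.1],"spin":39}]'
python3 -m crank '[{"offset":[0.003,0.038,0],"spin":7},{"offset":[0.006,0.076,0],"spin":14},{"offset":[0.009,0.114,0],"spin":21},{"offset":[0.012,0.152,0],"spin":28},{"offset":[0.015,0.19,0],"spin":34},{"offset":[0.018,0.228,0],"spin":40},{"offset":[0.021,0.265,0],"spin":40},{"offset":[0.024,0.299,0],"spin":40}]'
python3 -m crank '[{"offset":[0,0,0],"spin":0},{"offset":[0,0,0],"spin":0},{"offset":[0,0,0],"spin":0},{"offset":[0,0,0],"spin":0},{"offset":[0,0,0],"spin":0},{"offset":[0,0,0],"spin":0},{"offset":[0,0,0],"spin":0},{"offset":[0,0,0],"spin":0}]'
```

```text
clock: 31.13
eef_pos: [499.3, -89.8, 215.1]
eef_rot: [-3.134, -0.017, 2.65]
wrist_force: [0.9, -0.9, -0.7]
finger_gap: 29.4
clock: 31.8
eef_pos: [522.9, 211.4, 214.7]
eef_rot: [-3.134, -0.018, -2.934]
wrist_force: [0.6, -0.1, -1.2]
finger_gap: 29.9
clock: 32.47
eef_pos: [523.0, 211.0, 214.9]
eef_rot: [-3.134, -0.017, -2.934]
wrist_force: [0.5, -0.2, -2.0]
finger_gap: 29.6
```

```bash
python3 -m crank '[{"offset":[0,-0.001,-0.03],"spin":0},{"offset":[0,-0.001,-0.06],"spin":0},{"offset":[0,-0.001,-0.09],"spin":0},{"offset":[0,-0.001,-0.12],"spin":0},{"offset":[0,-0.001,-0.15],"spin":0},{"offset":[0,-0.001,-0.17],"spin":0},{"offset":[0,-0.001,-0.187],"spin":0},{"offset":[0,-0.001,-0.191],"spin":0}]'
python3 -m crank '[{"offset":[0,0,-0.002],"spin":0},{"offset":[0,0,-0.002],"spin":0},{"offset":[0,0,-0.002],"spin":0},{"offset":[0,0,-0.002],"spin":0},{"offset":[0,0,0.02],"spin":0},{"offset":[0,0,0.05],"spin":0},{"offset":[0,0,0.08],"spin":0},{"offset":[0,0,0.11],"spin":0}]' 0.5
python3 -m crank '[{"offset":[-0.005,-0.01,0.04],"spin":-7},{"offset":[-0.01,-0.035,0.075],"spin":-14},{"offset":[-0.015,-0.07,0.09],"spin":-21},{"offset":[-0.02,-0.11,0.1],"spin":-28},{"offset":[-0.025,-0.15,0.1],"spin":-35},{"offset":[-0.03,-0.19,0.1],"spin":-42},{"offset":[-0.04,-0.23,0.1],"spin":-49},{"offset":[-0.05,-0.27,0.1],"spin":-56}]'
python3 -m crank '[{"offset":[0,-0.036,0.02],"spin":-7},{"offset":[0,-0.072,0.04],"spin":-14},{"offset":[0,-0.108,0.06],"spin":-21},{"offset":[0,-0.144,0.08],"spin":-28},{"offset":[0,-0.18,0.1],"spin":-35},{"offset":[0,-0.21,0.11],"spin":-42},{"offset":[0,-0.235,0.11],"spin":-42},{"offset":[0,-0.24,0.11],"spin":-42}]'
python3 - <<'E'
from h import *
for i in range(4): manip.camera("wrist")
s=st();p=manip.camera("wrist");a=rect(p,s,450,570,-365,-205,132,3)
t=manip.camera("top");b=cv2.resize(t["pixels"][160:260,145:275,::-1],(468,360),interpolation=cv2.INTER_CUBIC)
cv2.imwrite("pics/r5.png",a);c=np.zeros((600,800,3),np.uint8);c[:360,:480]=a;c[240:600,332:800]=b;cv2.imwrite("pics/r5.png",c)
E
```

```text
clock: 33.13
eef_pos: [521.7, 209.4, 21.1]
eef_rot: [-3.134, -0.021, -2.934]
wrist_force: [-0.5, 0.7, -0.7]
finger_gap: 29.9
clock: 33.8
eef_pos: [521.7, 209.4, 133.4]
eef_rot: [-3.134, -0.02, -2.934]
wrist_force: [0.4, 0.1, -0.3]
finger_gap: 47.2
clock: 34.47
eef_pos: [471.0, -62.3, 234.5]
eef_rot: [-3.135, -0.019, 2.366]
wrist_force: [1.1, -0.3, -0.7]
finger_gap: 46.9
clock: 35.13
eef_pos: [470.3, -305.4, 345.3]
eef_rot: [-3.136, -0.017, 1.629]
wrist_force: [0.0, -0.7, -0.0]
finger_gap: 46.6
{'clock': 35.333, 'eef_pos': [471.053, -301.291, 344.746], 'eef_rot': [-3.135, -0.019, 1.634], 'wrist_force': [-0.752, -0.628, -0.153], 'finger_gap': 46.942}
```

View pics/r5.png

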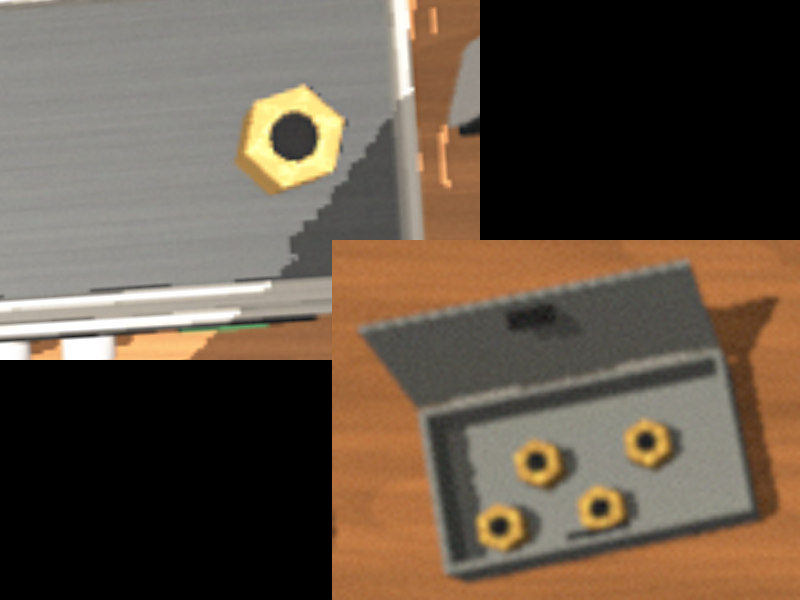

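Four nuts are in the case, and the last has its hole at (294,136), which is world (524.7,-303). I'll grip it with the jaws at -38 degrees to stay clear of the handle.

```bash
python3 -m crank '[{"offset":[0.007,0,-0.025],"spin":-6},{"offset":[0.014,-0.001,-0.05],"spin":-12},{"offset":[0.021,-0.002,-0.075],"spin":-18},{"offset":[0.028,-0.003,-0.1],"spin":-24},{"offset":[0.035,-0.004,-0.125],"spin":-30},{"offset":[0.044,-0.004,-0.15],"spin":-36},{"offset":[0.0535,-0.004,-0.17],"spin":-42},{"offset":[0.0535,-0.004,-0.17],"spin":-42}]' 0.51
python3 -m crank '[{"offset":[0,0,0],"spin":0},{"offset":[0,0,0],"spin":0},{"offset":[0,0,0],"spin":0},{"offset":[0,0,0],"spin":0},{"offset":[0,0,0],"spin":0},{"offset":[0,0,0],"spin":0},{"offset":[0,0,0],"spin":0},{"offset":[0,0,0],"spin":0}]'
```

```text
clock: 36.1
eef_pos: [524.5, -303.0, 170.8]
eef_rot: [-3.129, -0.018, 0.898]
wrist_force: [-0.4, -0.6, -1.6]
finger_gap: 48.0
clock: 36.77
eef_pos: [524.5, -303.1, 171.0]
eef_rot: [-3.13, -0.018, 0.898]
wrist_force: [0.3, 0.2, -0.2]
finger_gap: 47.9
```

```bash
python3 -m crank '[{"offset":[0,0,-0.01],"spin":0},{"offset":[0,0,-0.02],"spin":0},{"offset":[0,0,-0.03],"spin":0},{"offset":[0,0,-0.04],"spin":0},{"offset":[0,0,-0.048],"spin":0},{"offset":[0,0,-0.055],"spin":0},{"offset":[0,0,-0.056],"spin":0},{"offset":[0,0,-0.056],"spin":0}]'
python3 -m crank '[{"offset":[0,0,0],"spin":0},{"offset":[0,0,0],"spin":0},{"offset":[0,0,0],"spin":0},{"offset":[0,0,0],"spin":0},{"offset":[0,0,0],"spin":0},{"offset":[0,0,0],"spin":0},{"offset":[0,0,0],"spin":0},{"offset":[0,0,0],"spin":0}]' 0 40
```

```text
clock: 37.43
eef_pos: [524.4, -303.0, 114.5]
eef_rot: [-3.129, -0.018, 0.898]
wrist_force: [0.3, -0.3, 0.8]
finger_gap: 48.0
clock: 38.1
eef_pos: [524.6, -303.1, 114.9]
eef_rot: [-3.13, -0.018, 0.898]
wrist_force: [-0.4, 0.2, 4.0]
finger_gap: 29.6
```

```bash
python3 -m crank '[{"offset":[0,0,0.03],"spin":0},{"offset":[0,0,0.065],"spin":0},{"offset":[0,0.01,0.1],"spin":-3},{"offset":[0,0.04,0.1],"spin":-6},{"offset":[0,0.075,0.1],"spin":-9},{"offset":[0,0.11,0.1],"spin":-12},{"offset":[0,0.15,0.1],"spin":-16},{"offset":[0,0.19,0.1],"spin":-20}]'
python3 -m crank '[{"offset":[-0.004,0.038,0],"spin":-3},{"offset":[-0.008,0.076,0],"spin":-6},{"offset":[-0.012,0.114,0],"spin":-9},{"offset":[-0.016,0.152,0],"spin":-12},{"offset":[-0.02,0.19,0],"spin":-15},{"offset":[-0.025,0.228,0],"spin":-18},{"offset":[-0.03,0.26,0],"spin":-20},{"offset":[-0.034,0.279,0],"spin":-20}]'
python3 -m crank '[{"offset":[0,0,0],"spin":0},{"offset":[0,0,0],"spin":0},{"offset":[0,0,0],"spin":0},{"offset":[0,0,0],"spin":0},{"offset":[0,0,0],"spin":0},{"offset":[0,0,0],"spin":0},{"offset":[0,0,0],"spin":0},{"offset":[0,0,0],"spin":0}]'
```

```text
clock: 38.77
eef_pos: [524.0, -111.5, 214.5]
eef_rot: [-3.129, -0.018, 0.545]
wrist_force: [0.5, -0.5, -1.3]
finger_gap: 29.9
clock: 39.43
eef_pos: [488.9, 170.3, 214.1]
eef_rot: [-3.129, -0.017, 0.195]
wrist_force: [0.8, -0.7, -1.1]
finger_gap: 29.7
clock: 40.1
eef_pos: [489.1, 170.0, 214.2]
eef_rot: [-3.128, -0.017, 0.195]
wrist_force: [-0.9, -0.2, -1.5]
finger_gap: 29.7
```

```bash
python3 -m crank '[{"offset":[0.001,-0.003,-0.03],"spin":0},{"offset":[0.001,-0.003,-0.06],"spin":0},{"offset":[0.001,-0.003,-0.09],"spin":0},{"offset":[0.001,-0.003,-0.12],"spin":0},{"offset":[0.001,-0.003,-0.15],"spin":0},{"offset":[0.001,-0.003,-0.17],"spin":0},{"offset":[0.001,-0.003,-0.187],"spin":0},{"offset":[0.001,-0.003,-0.19],"spin":0}]'
python3 -m crank '[{"offset":[0,0,-0.002],"spin":0},{"offset":[0,0,-0.002],"spin":0},{"offset":[0,0,-0.002],"spin":0},{"offset":[0,0,-0.002],"spin":0},{"offset":[0,0,0.02],"spin":0},{"offset":[0,0,0.05],"spin":0},{"offset":[0,0,0.08],"spin":0},{"offset":[0,0,0.11],"spin":0}]' 0.5
python3 -m crank '[{"offset":[0,0,0.03],"spin":0},{"offset":[0,0,0.06],"spin":0},{"offset":[0,0,0.09],"spin":0},{"offset":[0,0,0.11],"spin":0},{"offset":[0,-0.03,0.12],"spin":0},{"offset":[0,-0.07,0.12],"spin":0},{"offset":[0,-0.11,0.12],"spin":0},{"offset":[0,-0.15,0.12],"spin":0}]' 0
python3 - <<'E'
from h import *
st();p=snap("top","t6.png",(145,140,475,265),2.4)
for d in manip.search_frame(p,"nut1")[:6]: print(round(d["conf"],2),np.round(d["location"]))
E
```

```text
clock: 40.77
eef_pos: [488.6, 166.5, 21.4]
eef_rot: [-3.129, -0.013, 0.195]
wrist_force: [-0.2, 0.1, -1.7]
finger_gap: 29.7
clock: 41.43
eef_pos: [488.6, 166.9, 134.0]
eef_rot: [-3.129, -0.014, 0.196]
wrist_force: [-0.8, -1.1, -0.1]
finger_gap: 47.0
clock: 42.1
eef_pos: [488.3, 15.4, 255.9]
eef_rot: [-3.129, -0.017, 0.197]
wrist_force: [0.5, -0.1, -0.0]
finger_gap: 0.6
{'clock': 42.1, 'eef_pos': [488.343, 15.403, 255.873], 'eef_rot': [-3.129, -0.017, 0.197], 'wrist_force': [0.532, -0.145, -0.019], 'finger_gap': 0.628}
0.69 [580. 264. 127.]
0.68 [506. 285.  38.]
0.61 [455. 311.  37.]
0.48 [488. 164.  35.]
0.43 [518. 210.  43.]
```

View pics/t6.png

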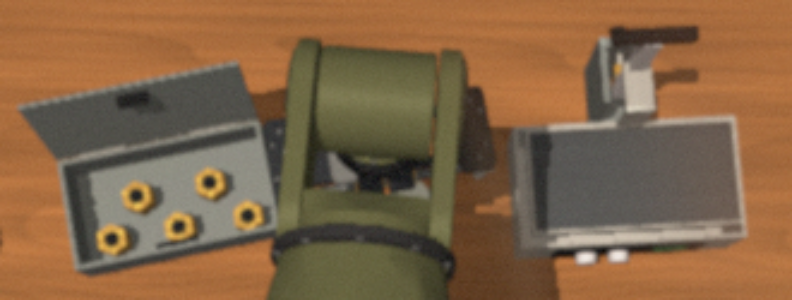

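All five nuts are in the case, the tray is empty and the lift still stands high. Now I'll go over and behind the lid.

```bash
python3 -m crank '[{"offset":[0.02,0.02,0],"spin":0},{"offset":[0.04,0.05,0],"spin":0},{"offset":[0.06,0.08,0],"spin":0},{"offset":[0.08,0.11,0],"spin":0},{"offset":[0.1,0.14,0],"spin":0},{"offset":[0.115,0.17,0],"spin":0},{"offset":[0.13,0.2,0],"spin":0},{"offset":[0.145,0.23,0],"spin":0}]'
python3 -m crank '[{"offset":[0.01,0.02,0],"spin":0},{"offset":[0.01,0.03,0],"spin":0},{"offset":[0.01,0.03,0],"spin":0},{"offset":[0.01,0.03,-0.02],"spin":0},{"offset":[0.01,0.03,-0.045],"spin":0},{"offset":[0.01,0.03,-0.07],"spin":0},{"offset":[0.01,0.03,-0.09],"spin":0},{"offset":[0.01,0.03,-0.105],"spin":0}]'
python3 - <<'E'
from h import *
st();p=snap("side","s7.png",(150,200,350,350),4)
E
```

```text
clock: 42.87
eef_pos: [633.8, 244.9, 257.0]
eef_rot: [-3.13, -0.018, 0.191]
wrist_force: [1.0, -0.5, 0.3]
finger_gap: 0.4
clock: 43.53
eef_pos: [643.0, 273.5, 151.1]
eef_rot: [-3.13, -0.017, 0.19]
wrist_force: [-0.2, -0.3, -0.2]
finger_gap: 0.4
{'clock': 43.533, 'eef_pos': [643.022, 273.512, 151.101], 'eef_rot': [-3.13, -0.017, 0.19], 'wrist_force': [-0.228, -0.288, -0.199], 'finger_gap': 0.426}
```

View pics/s7.png

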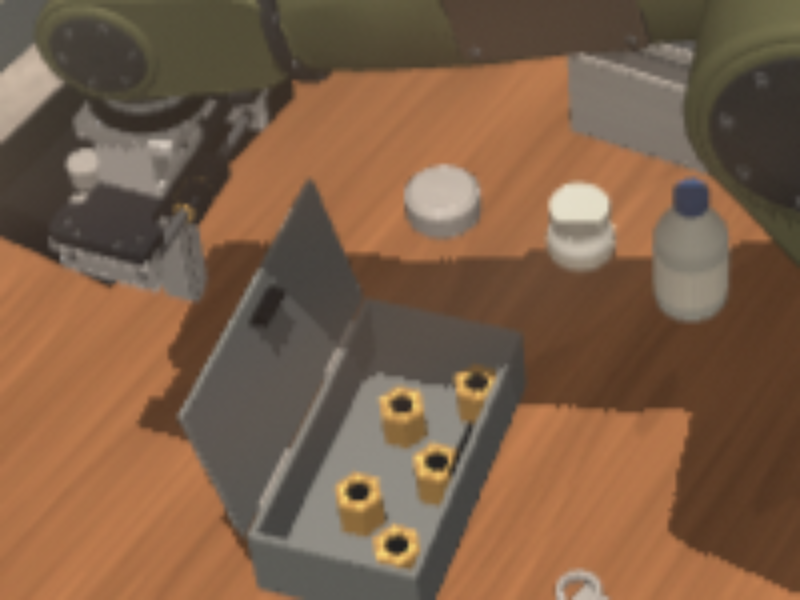

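The finger is behind the lid, and the lid's free edge runs from (310,182) to (183,415). I'll push the lid over along its arc.

```bash
python3 -m crank '[{"offset":[-0.02,-0.004,0],"spin":0},{"offset":[-0.035,-0.0075,0],"spin":0},{"offset":[-0.045,-0.0095,0.001],"spin":0},{"offset":[-0.055,-0.0115,0.003],"spin":0},{"offset":[-0.064,-0.0135,0.004],"spin":0},{"offset":[-0.073,-0.0155,0.005],"spin":0},{"offset":[-0.082,-0.0173,0.006],"spin":0},{"offset":[-0.09,-0.019,0.007],"spin":0}]'
python3 -m crank '[{"offset":[-0.01,-0.002,-0.001],"spin":0},{"offset":[-0.02,-0.0043,-0.003],"spin":0},{"offset":[-0.031,-0.0065,-0.006],"spin":0},{"offset":[-0.039,-0.008,-0.01],"spin":0},{"offset":[-0.047,-0.0095,-0.014],"spin":0},{"offset":[-0.054,-0.011,-0.019],"spin":0},{"offset":[-0.06,-0.0125,-0.025],"spin":0},{"offset":[-0.066,-0.014,-0.031],"spin":0}]'
python3 - <<'E'
from h import *
s=st();p=manip.camera("side")
for d in manip.search_frame(p,"lid_edge")[:2]: print(round(d["conf"],2),np.round(d["location"]))
E
```

```text
clock: 44.25
eef_pos: [551.8, 253.4, 157.0]
eef_rot: [-3.13, -0.015, 0.19]
wrist_force: [1.7, -0.2, 0.1]
finger_gap: 0.4
clock: 44.92
eef_pos: [485.5, 239.1, 126.5]
eef_rot: [-3.13, -0.017, 0.189]
wrist_force: [1.3, -0.0, 0.6]
finger_gap: 0.8
{'clock': 44.917, 'eef_pos': [485.514, 239.077, 126.474], 'eef_rot': [-3.13, -0.017, 0.189], 'wrist_force': [1.274, -0.029, 0.61], 'finger_gap': 0.784}
0.61 [498. 288. 110.]
```

```bash
python3 -m crank '[{"offset":[-0.004,-0.001,-0.006],"spin":0},{"offset":[-0.008,-0.002,-0.013],"spin":0},{"offset":[-0.012,-0.0025,-0.02],"spin":0},{"offset":[-0.0155,-0.003,-0.026],"spin":0},{"offset":[-0.018,-0.0037,-0.032],"spin":0},{"offset":[-0.02,-0.004,-0.037],"spin":0},{"offset":[-0.0215,-0.0045,-0.042],"spin":0},{"offset":[-0.022,-0.0045,-0.045],"spin":0}]'
python3 -m crank '[{"offset":[-0.001,0,-0.001],"spin":0},{"offset":[-0.001,0,-0.002],"spin":0},{"offset":[-0.001,0,-0.003],"spin":0},{"offset":[-0.001,0,-0.004],"spin":0},{"offset":[-0.001,0,-0.005],"spin":0},{"offset":[-0.001,0,-0.006],"spin":0},{"offset":[-0.001,0,-0.007],"spin":0},{"offset":[-0.001,0,-0.008],"spin":0}]'
```

```text
clock: 45.68
eef_pos: [462.5, 234.3, 79.8]
eef_rot: [-3.131, -0.013, 0.19]
wrist_force: [-0.1, 0.2, 0.5]
finger_gap: 0.2
clock: 46.35
eef_pos: [461.4, 234.4, 72.2]
eef_rot: [-3.131, -0.013, 0.189]
wrist_force: [-5.7, -1.2, 8.8]
finger_gap: 0.4
```

```bash
python3 -m crank '[{"offset":[0,0,-0.0005],"spin":0},{"offset":[0,0,-0.001],"spin":0},{"offset":[0,0,-0.0015],"spin":0},{"offset":[0,0,-0.002],"spin":0},{"offset":[0,0,-0.0025],"spin":0},{"offset":[0,0,-0.003],"spin":0},{"offset":[0,0,-0.0035],"spin":0},{"offset":[0,0,-0.004],"spin":0}]'
```

```text
clock: 47.02
eef_pos: [461.4, 234.4, 68.2]
eef_rot: [-3.131, -0.013, 0.19]
wrist_force: [-1.7, -0.2, 3.0]
finger_gap: 0.6
```

Force dropped, so the tab may be passing the lip. I'll keep going a few more mm.

```bash
python3 -m crank '[{"offset":[0,0,-0.0005],"spin":0},{"offset":[0,0,-0.001],"spin":0},{"offset":[0,0,-0.0015],"spin":0},{"offset":[0,0,-0.002],"spin":0},{"offset":[0,0,-0.002],"spin":0},{"offset":[0,0,-0.002],"spin":0},{"offset":[0,0,-0.002],"spin":0},{"offset":[0,0,-0.002],"spin":0}]'
```

```text
clock: 47.68
eef_pos: [461.4, 234.4, 66.2]
eef_rot: [-3.131, -0.013, 0.19]
wrist_force: [-0.4, -0.5, 1.4]
finger_gap: 0.2
```

```bash
python3 -m crank '[{"offset":[0,0,-0.0005],"spin":0},{"offset":[0,0,-0.001],"spin":0},{"offset":[0,0,-0.0015],"spin":0},{"offset":[0,0,-0.002],"spin":0},{"offset":[0,0,-0.002],"spin":0},{"offset":[0,0,-0.002],"spin":0},{"offset":[0,0,-0.002],"spin":0},{"offset":[0,0,-0.002],"spin":0}]'
```

```text
clock: 48.35
eef_pos: [461.6, 234.5, 65.5]
eef_rot: [-3.131, -0.014, 0.19]
wrist_force: [-7.3, -4.1, 18.7]
finger_gap: 0.6
```

The lid is at a hard stop with 19 N. I'll back off and check.

```bash
python3 -m crank '[{"offset":[0,0,0.01],"spin":0},{"offset":[0,0,0.04],"spin":0},{"offset":[0,0,0.08],"spin":0},{"offset":[0,0,0.12],"spin":0},{"offset":[0,-0.04,0.15],"spin":0},{"offset":[0,-0.08,0.16],"spin":0},{"offset":[0,-0.12,0.16],"spin":0},{"offset":[0,-0.16,0.16],"spin":0}]'
python3 -m crank '[{"offset":[0,-0.04,0],"spin":0},{"offset":[0,-0.07,0],"spin":0},{"offset":[0,-0.08,0],"spin":0},{"offset":[0,-0.08,0],"spin":0},{"offset":[0,-0.08,0],"spin":0},{"offset":[0,-0.08,0],"spin":0},{"offset":[0,-0.08,0],"spin":0},{"offset":[0,-0.08,0],"spin":0}]'
python3 - <<'E'
from h import *
st();p=manip.camera("side");q=manip.camera("top");c=np.zeros((600,800,3),np.uint8)
a=cv2.resize(p["pixels"][120:350,150:380,::-1],(440,440));b=cv2.resize(q["pixels"][140:260,145:475,::-1],(440,160));c[:440,:440]=a;c[440:,:440]=b
c[:270,440:]=cv2.resize(p["pixels"],(360,270))[:,:,::-1];c[280:550,440:]=cv2.resize(q["pixels"],(360,270))[:,:,::-1];cv2.imwrite("pics/end.png",c)
E
```

```text
clock: 49.02
eef_pos: [461.5, 76.8, 226.9]
eef_rot: [-3.131, -0.016, 0.191]
wrist_force: [0.9, -0.2, -0.2]
finger_gap: 0.5
clock: 49.68
eef_pos: [461.5, -2.2, 226.9]
eef_rot: [-3.131, -0.016, 0.192]
wrist_force: [-0.7, 0.6, -0.3]
finger_gap: 0.5
{'clock': 49.683, 'eef_pos': [461.508, -2.188, 226.893], 'eef_rot': [-3.131, -0.016, 0.192], 'wrist_force': [-0.728, 0.58, -0.313], 'finger_gap': 0.514}
```

View pics/end.png

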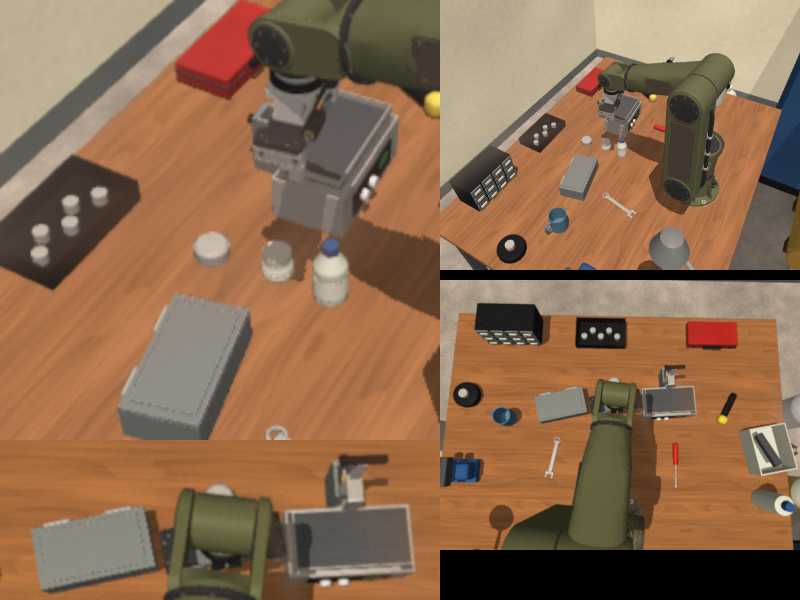

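The lid stays flat shut 1.3 s after release, the tray is up and empty, and the bystanders are in place. The robot touches nothing, so I'm handing in.

```bash
python3 -c "
from cell import manip
print(manip.sign_off())"
```

```text
the job is handed in; nothing more can be done
None
```

The job is done and handed in at about 50 s on the robot's clock; the sign-off reports no verdict.

- **Lift:** I raised the tray by the T-handle about 77 mm, eased it down and let go. The later pictures showed it still standing high.
- **Nuts:** All five went into the case one at a time. One had been knocked against its neighbour partway through, so I measured those two again before picking them. A picture before closing showed five in the case and none on the tray.
- **Lid:** I swung it down and pressed the middle of its free edge. The push force peaked at about 9 N, fell off, then met a hard stop at 19 N, slightly above the suggested 5 to 15 N. In the last pictures, 1.3 s after release, the lid lay flat.
- **Final state:** The wrist force was near zero, the arm stood clear, and the other things on the bench looked undisturbed.

No check failed. The lift height and lid angle could only be judged from the pictures and forces. The object finder gave a few wrong answers, such as taking the open lid for a nut and misplacing the T-handle, so I used my own pixel measurements for the nut, handle and case positions.

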